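# Tip the exercise marbles from the jug into the roofed storage box

### The arm

A 6-joint arm with a two-finger parallel gripper is mounted at the origin on the work surface. World frame = base frame: x ahead of the robot, y to its left, z up, the work surface at z = 0. Lengths are in mm, angles in rad, forces in N, time in s.
With the tool pointing down it reaches from about 300 to 775 mm from the base axis. Payload 14.6 kg.
Tool frame: the origin (TCP) lies at the very end of the fingers, on their centre line; the grasp point (between the pads) lies 19 mm behind it (grip_point_offset is the distance from the TCP to the grasp point, in mm); z points along the fingers, y is the line along which they close (so a half turn about z gives the same grasp; the last joint's range is limited). The gripper opens to 94 mm and grips with 3 to 60 N. Pads are 16 mm wide; open, the fingers measure 119 mm over their backs; the gripper's body (75 mm by 177 mm) begins 78 mm behind the grasp point.
Start: joints at [-1.389, 0.3, 1.521, -0, 1.321, -0.067], TCP at [135.426, -533.056, 205.446] pointing down, gripper open.
Joint ranges: [-3.03, 3.03], [-0.79, 2.21], [0.23, 2.52], [-1.04, 4.18], [0, 3.07], [-2.55, 2.55]. Speed limits (rad/s): [2.22, 2.22, 2.57, 3.14, 3.14, 3.14].

### API

Orientations are given as [roll, pitch, yaw] about the fixed x, y, z axes, in that order (R = Rz(yaw) Ry(pitch) Rx(roll)).
In Python, from cell import read_state, camera, camera_info, sign_off, grip_point_offset gives the robot as it stands.
- The arm moves only by the shell command python3 -m handwheel 'ROWS' [FORCE]. ROWS is text: rows parted by semicolons, each of 5 numbers parted by spaces: the shift along the world's x, y, z in units of 40 mm (1.0 is 40 mm), then the turn about the world's z in units of 5 degrees (1.0 is 5 degrees), then the closure, from 0 (fully open) to 1 (shut). In form: dx dy dz yaw gripper; .... A call has 1 to 12 rows; each row shifts and turns the commanded pose from where the row before left it; what a row does not reach is not made up. A row lasts 1/12 s, in which the tool goes at most 41.7 mm and 7.16 degrees, less where a joint would pass 70% of its speed; a pose out of reach is approached as far as the arm can. A call is refused whole if a number of a shift passes 1 or a number of a turn 1, either way. A call with a gripper value outside its range is refused whole. The fingers move at their own pace and stop on an object; FORCE is the grip in N (left out, the last holds). Time passes only in rows, so rows that do not move let the fingers close. It gives the time, the measured TCP pose, the force, the opening and the grip force at its end, in the units of the state.
- read_state(): the state, without advancing time (a new reading comes with each control period).
- camera(name): name is "scene" or "top"; returns (picture, depth): 384x512x3 uint8, red, green, blue; 384x512 float32, mm along the optical axis (not along the pixel's ray), 0 where there is no reading.
- camera_info(name): a dict with "intrinsics" (3x3 intrinsics, pixels), "world_from_camera" (4x4, takes a point from camera to world coordinates). Camera axes: x right, y down, z forward; pixel columns grow to the right and rows downward; lengths in mm; the calibration is good to about 2 mm. A picture is of the moment at which its call begins. camera_info takes no time and is no camera call.
- sign_off(): hands the job in; it is judged then, once.
The state is a dict: "clock": time; "joints": joint angles; "qd": joint speeds; "effort": joint torques, N m; "eef_pos": TCP position; "eef_rot": TCP orientation; "wrist_force": force on the tool from outside, world axes, zero at the start; "moment": the same for the moment, N m; "finger_gap": finger opening in mm; "finger_force": force on a finger pad.
Only numpy, scipy, OpenCV 4.12 (cv2) and the standard library are available. Lean on these libraries where they do the work, as an engineer would, in place of code of your own. Each camera call takes 0.05 s, during which the arm holds its last target. There are 200 camera calls.

### The job

Put the glass exercise marbles away: turn the steel jug so that its spout points squarely into the open front of the roofed wooden box, bring the spout in over the front wall and under the roof while the marbles are still in the jug, and only then tip it until all four marbles lie in the box. Stand the empty jug upright on its grey mat again, whole foot on the mat, and let go. Do not bang the jug against the box, and leave the other things on the desk where they are.

Things in the scene. Friction and masses are not known exactly. Their poses are not given: they have to be found in the camera images.
- jug_mid (a point): Open steel jug, about 0.24 kg, holding four marbles; the point on its mid axis 50 mm above its underside. Axes turn with the jug: x to the spout, y across, z up. Grip it by its flat parallel side walls: 62 mm apart outside (y +-31), 3 mm thick, x -35 to +24, 85 mm high, open on top. Foot: x -35 to +27 mm, y +-31. The spout starts turned away from the box by over 60 degrees.
- jug_lip (a point): Middle of the spout's outer end, 84.9 mm ahead (jug x) of and 50.5 mm above (jug z) jug_mid. The jug's front wall is a flat chute rising from the foot (x +24), leaning out 32 degrees from vertical, narrowing to a spout 44 mm wide inside, 50 outside, side rims 22 mm high. Marbles stay in until the jug is tilted 58 degrees spout-down; they roll out at 70 to 85. Axes as jug_mid.
- marble0_center (a point): Centre of glass marble number 1, 20 mm across, 10 g; starts in the jug.
- marble1_center (a point): Centre of glass marble number 2, 20 mm across, 10 g; starts in the jug.
- marble2_center (a point): Centre of glass marble number 3, 20 mm across, 10 g; starts in the jug.
- marble3_center (a point): Centre of glass marble number 4, 20 mm across, 10 g; starts in the jug.
- store_mouth (a point): Roofed wooden storage box, fixed, 120 mm deep (x), 100 wide (y), 128 high, walls 6 mm. This point: middle of the top outer edge of its front wall, 60 mm above the desk. x points level into the box, z up. Above the front wall the front is open, 88 mm wide and 64 mm high, up to the underside of the clear 4 mm roof that covers the whole box. The side at -y is clear too.
- store_floor (a point): Middle of the inner floor of the same box, 6 mm above the desk, 60 mm behind store_mouth; inside 108 mm (x) by 88 mm (y). Same axes.
- mat_top (a point): Centre of the upper face of the grey mat, 210 x 210 mm, 3 mm thick, fixed to the desk. Axes along its edges.
- tape: Bystander, to be left alone: roll of white tape, 62 mm across, 25 mm high; origin at the middle of its underside
- pills: Bystander, to be left alone: small white jar, 40 mm across, 62 mm high; origin at the middle of its underside
- reflex: Bystander, to be left alone: reflex hammer with black handle lying flat, 200 mm long; origin at the middle of its underside (for the hammer: under the middle of its length)
- dish: Bystander, to be left alone: white ceramic bowl, 130 mm across, 40 mm high; origin at the middle of its underside
- spray: Bystander, to be left alone: white bottle, 52 mm across, 150 mm high; origin at the middle of its underside
- carton: Bystander, to be left alone: cardboard carton, 60 x 130 x 45 mm (x, y, z); origin at the middle of its underside
- beaker: Bystander, to be left alone: clear plastic drinking cup, 68 mm across, 85 mm high; origin at the middle of its underside
- jug_handle (a point): Middle of the jug's handle, at its back: 57 mm behind (jug -x) and 10 mm below jug_mid. An upright 9 mm bar, reaching 62 mm behind the jug's middle, 12 to 64 mm above the underside. A gripper on the side walls that leans back over the handle by 30 to 45 degrees keeps the mouth free and can tip the jug far enough; one straight above cannot. Axes as jug_mid.
Mind the look-alikes: they are no part of the job. Of the things shaped like the part that bears jug_mid, the bare steel one is meant.

How it is judged (in metres and radians):
On the way, in this order (a step that is already met when the one before it is completed fails the run):
1. the spout is brought squarely into the box's open front, over the front wall and under the roof, before the jug is tipped past the point where marbles leave it (x of jug_lip in the frame of store_mouth between 0.004 and 0.1 m and y of jug_lip in the frame of store_mouth between -0.04 and 0.04 m and z of jug_lip in the frame of store_mouth between 0 and 0.064 m and angle between jug_mid's own z axis and vertical below 1 rad and angle between the y axis of jug_mid and the y axis of store_mouth, either way round below 0.5 rad), for 0.1 s.
2. all four marbles lie in the box (x of marble0_center in the frame of store_floor between -0.054 and 0.054 m and y of marble0_center in the frame of store_floor between -0.044 and 0.044 m and z of marble0_center in the frame of store_floor between 0 and 0.05 m and x of marble1_center in the frame of store_floor between -0.054 and 0.054 m and y of marble1_center in the frame of store_floor between -0.044 and 0.044 m and z of marble1_center in the frame of store_floor between 0 and 0.05 m and x of marble2_center in the frame of store_floor between -0.054 and 0.054 m and y of marble2_center in the frame of store_floor between -0.044 and 0.044 m and z of marble2_center in the frame of store_floor between 0 and 0.05 m and x of marble3_center in the frame of store_floor between -0.054 and 0.054 m and y of marble3_center in the frame of store_floor between -0.044 and 0.044 m and z of marble3_center in the frame of store_floor between 0 and 0.05 m), for 0.2 s.
At the end, for the whole second after the job is handed in: All four marbles lie inside the box below its front wall's top; the jug stands upright (within about 4.5 degrees), at rest, on the mat, its middle within 80 mm of the mat's centre along either edge and its foot on the mat (height within 5 mm) (all of step 2 and angle between jug_mid's own z axis and vertical below 0.08 rad and z of jug_mid in the frame of mat_top between 0.045 and 0.055 m and linear speed of jug below 0.02 m/s and x of jug_mid in the frame of mat_top between -0.08 and 0.08 m and y of jug_mid in the frame of mat_top between -0.08 and 0.08 m); the robot touches nothing.
It fails at once if a bystander is moved by more than 30 mm (distance of any of tape, pills, reflex, dish, spray, carton, beaker from where it was at the start of the episode above 0.03 m).
It fails at once if the jug is banged against the box (more than 25 N) (contact force between jug and store above 25 N).
It also fails if it takes over 61 s, if anything falls off the work surface, if the arm or the gripper's body presses on something with over 40 N, if the wrist force passes 120 N, or if a joint passes its speed limit or range.

## Working session

There is one attempt and no reset: what is moved stays moved. The work goes in short steps, Python scripts to look and compute and a shell command to move; the robot and the scene stay as the last step left them, time stands still between calls to the robot, and variables do not carry over. Pictures are saved under pics/ and viewed, at most 10 in all, crops included, and the job is handed in when it is done.

```bash
ls; mkdir -p pics; cat > h.py <<'E'
import numpy as np, cv2
from cell import *
def snap(c,n):
    p,d=camera(c); cv2.imwrite(f'pics/{n}.png',p[:,:,::-1]); np.save(f'pics/{n}.npy',d); return p,d
def pt(c,u,v,d):
    i=camera_info(c);K=np.array(i["intrinsics"]);T=np.array(i["world_from_camera"])
    return (T@np.r_[np.linalg.inv(K)@[u,v,1]*d,1])[:3]
def ray(c,u,v,z):
    a=pt(c,u,v,1);o=np.array(camera_info(c)["world_from_camera"])[:3,3]
    return o+(a-o)*(z-o[2])/(a[2]-o[2])
def proj(c,P):
    i=camera_info(c);K=np.array(i["intrinsics"]);T=np.linalg.inv(np.array(i["world_from_camera"]))
    q=K@(T@np.r_[P,1])[:3]; return q[:2]/q[2]
E
python3 - <<'E'
from h import *
for c in("scene","top"):
    snap(c,c+"0"); print(camera_info(c))
print(read_state(),grip_point_offset)
E
python3 -m handwheel --help
```

```text
pics
{'intrinsics': array([[479.6628622 ,   0.        , 259.58849334],
       [  0.        , 479.6628622 , 191.05159988],
       [  0.        ,   0.        ,   1.        ]]), 'world_from_camera': array([[-4.75615642e-01,  5.12356058e-01, -7.15039181e-01,
         1.62966884e+03],
       [ 8.79362690e-01,  2.56042548e-01, -4.01451706e-01,
         6.12883111e+02],
       [-2.26057597e-02, -8.19715489e-01, -5.72324642e-01,
         9.56393027e+02],
       [ 0.00000000e+00,  0.00000000e+00,  0.00000000e+00,
         1.00000000e+00]])}
{'intrinsics': array([[443.83485249,   0.        , 253.98685253],
       [  0.        , 443.83485249, 193.13840988],
       [  0.        ,   0.        ,   1.        ]]), 'world_from_camera': array([[ 8.73659120e-02, -9.70399138e-01,  2.25150416e-01,
         2.99903285e+02],
       [-9.96176284e-01, -8.51263689e-02,  1.96548360e-02,
        -1.65845550e+01],
       [ 9.32015293e-05, -2.26006668e-01, -9.74125750e-01,
         1.30795061e+03],
       [ 0.00000000e+00,  0.00000000e+00,  0.00000000e+00,
         1.00000000e+00]])}
{'clock': 0.1, 'joints': array([-1.38862542e+00,  3.00420139e-01,  1.52147993e+00, -2.68491720e-05,
        1.32070890e+00, -6.65831768e-02]), 'qd': array([-0.0007717 , -0.00249706, -0.00279619, -0.00155102,  0.00064807,
       -0.00148589]), 'effort': array([ 1.36826078e-03, -5.32644618e+01, -3.53281581e+01,  7.09089939e-02,
        2.35308800e-02, -6.63906690e-05]), 'eef_pos': array([ 135.36697667, -532.85165456,  204.95707624]), 'eef_rot': array([-3.14057686e+00, -4.16698949e-05,  2.48760722e-01]), 'wrist_force': array([-0.39201918,  0.44091629,  0.36222307]), 'moment': array([ 0.03920894, -0.00576667,  0.02221968]), 'finger_force': 0.0, 'finger_gap': 94.14730762286408} 18.8invalid input at $: expected rows of numbers
```

View pics/scene0.png

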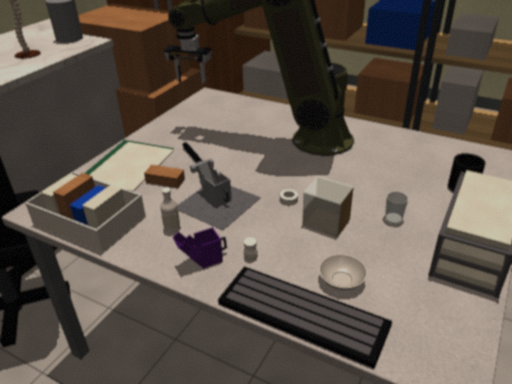

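View pics/top0.png

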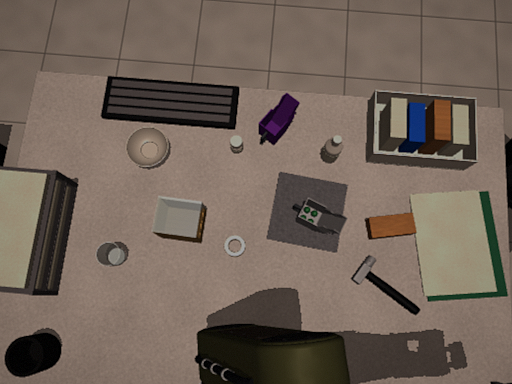

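```bash
python3 - <<'E'
import cv2,numpy as np
t=cv2.imread('pics/top0.png');s=cv2.imread('pics/scene0.png')
f=lambda a,x,y,w,h:cv2.convertScaleAbs(cv2.resize(a[y:y+h,x:x+w],(400,300),interpolation=cv2.INTER_CUBIC),alpha=1.6)
cv2.imwrite('pics/m1.png',np.vstack([np.hstack([f(t,260,160,100,75),f(t,140,180,100,75)]),np.hstack([f(s,170,135,100,75),f(s,275,160,100,75)])]))
E
```

```text
(no output)
```

View pics/m1.png

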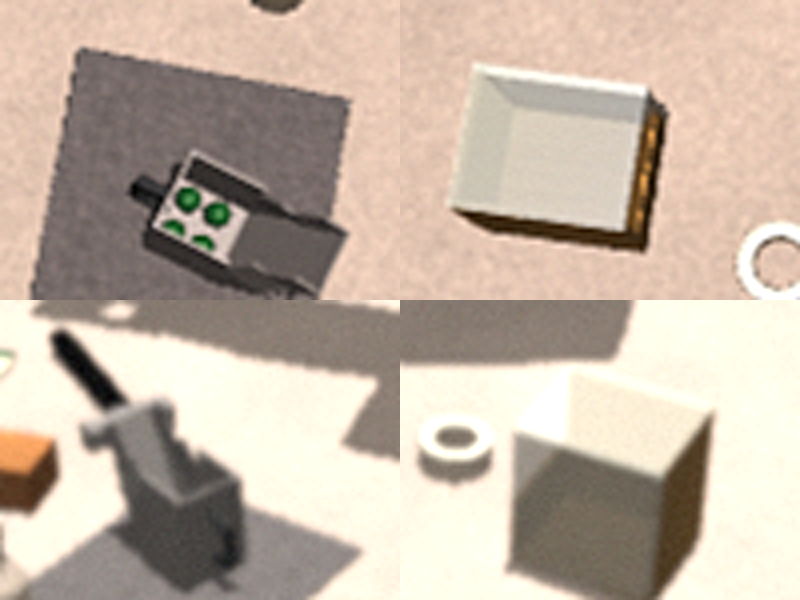

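```bash
python3 - <<'E'
from h import *
np.set_printoptions(precision=1,suppress=True)
R=lambda u,v,z:ray('top',u,v,z)[:2]
b=[R(159.5,195.75,128),R(202,202.5,128),R(198.75,238,128),R(153,231.75,128)]
print('box',*b); print([np.linalg.norm(b[i]-b[i-1]) for i in range(4)])
m=[R(280.5,172,3),R(347,184.5,3),R(337,251,3),R(267.5,239,3)]
print('mat',*m,np.mean(m,0),[np.linalg.norm(m[i]-m[i-1]) for i in range(4)])
j=[R(308,198,88),R(297.5,218.75,88),R(346.75,218.25,112),R(338.75,234.25,112)]
print('jug',*j,np.linalg.norm(j[0]-j[1]),np.linalg.norm(j[2]-j[3]))
bk=(j[0]+j[1])/2;lp=(j[2]+j[3])/2;d=lp-bk;print(bk,lp,np.linalg.norm(d),np.degrees(np.arctan2(d[1],d[0])))
n=(j[0]-j[1]);print('yaw from back edge',np.degrees(np.arctan2(n[1],n[0]))-90)
n=(j[2]-j[3]);print('yaw from lip edge',np.degrees(np.arctan2(n[1],n[0]))-90)
fm=(b[1]+b[2])/2;bm=(b[0]+b[3])/2;print('mouth',fm,'yaw',np.degrees(np.arctan2(*(bm-fm)[::-1])))
# depth cloud of jug & box from both
for c in('top','scene'):
    d=np.load(f'pics/{c}0.npy');v,u=np.nonzero(d>0)
    P=np.array([u,v,np.ones_like(u)])*d[v,u]
    i=camera_info(c);T=np.array(i['world_from_camera']);W=(T[:3,:3]@np.linalg.inv(i['intrinsics'])@P).T+T[:3,3]
    for nm,cc in(('jug',bk),('box',(fm+bm)/2)):
        s=W[(np.linalg.norm(W[:,:2]-cc,axis=1)<110)&(W[:,2]>10)]
        for lo in range(10,150,20):
            q=s[(s[:,2]>lo)&(s[:,2]<lo+20)]
            if len(q)>5: print(c,nm,lo,len(q),np.percentile(q[:,:2],[3,97],axis=0).round().tolist())
E
```

```text
box [542.8 263.1] [534.3 145.6] [437.4 143.2] [443.4 267.1]
[np.float64(99.53255965960258), np.float64(117.8325009690164), np.float64(96.89763248128948), np.float64(123.99511867021363)]
mat [674.6 -65.1] [ 652.9 -268.8] [ 449.4 -247.7] [466.8 -42.1] [ 560.9 -155.9] [np.float64(209.07866877726772), np.float64(204.9104075540141), np.float64(204.6232972825073), np.float64(206.40370136182304)]
jug [ 581.2 -144.6] [ 519.5 -119.1] [ 528.3 -250.9] [ 482.5 -231.1] 66.72831044044531 49.90982651502017
[ 550.3 -131.8] [ 505.4 -241. ] 118.0345164014987 -112.36377509099015
yaw from back edge -112.53844336930338
yaw from lip edge -113.3879418062968
mouth [485.9 144.4] yaw 86.55576987648573
top jug 10 266 [[504.0, -204.0], [577.0, -118.0]]
top jug 30 158 [[498.0, -216.0], [576.0, -111.0]]
top jug 50 217 [[494.0, -227.0], [575.0, -111.0]]
top jug 70 225 [[493.0, -235.0], [576.0, -123.0]]
top jug 90 61 [[491.0, -237.0], [569.0, -133.0]]
top jug 110 12 [[491.0, -239.0], [538.0, -213.0]]
top box 10 56 [[438.0, 149.0], [532.0, 265.0]]
top box 30 66 [[438.0, 149.0], [533.0, 259.0]]
top box 50 118 [[438.0, 150.0], [530.0, 259.0]]
top box 70 35 [[438.0, 149.0], [533.0, 269.0]]
top box 90 44 [[438.0, 149.0], [533.0, 269.0]]
top box 110 1447 [[442.0, 154.0], [537.0, 267.0]]
top box 130 215 [[444.0, 155.0], [535.0, 267.0]]
scene jug 10 126 [[531.0, -202.0], [585.0, -110.0]]
scene jug 30 191 [[497.0, -211.0], [581.0, -105.0]]
scene jug 50 253 [[499.0, -225.0], [582.0, -111.0]]
scene jug 70 298 [[496.0, -232.0], [581.0, -121.0]]
scene jug 90 61 [[492.0, -239.0], [549.0, -148.0]]
scene box 10 231 [[460.0, 153.0], [547.0, 274.0]]
scene box 30 246 [[462.0, 156.0], [547.0, 273.0]]
scene box 50 252 [[457.0, 156.0], [547.0, 273.0]]
scene box 70 252 [[460.0, 154.0], [547.0, 273.0]]
scene box 90 263 [[461.0, 154.0], [546.0, 274.0]]
scene box 110 941 [[445.0, 155.0], [545.0, 271.0]]
scene box 130 33 [[454.0, 180.0], [545.0, 264.0]]
```

```bash
python3 -m handwheel '0.7 0.65 0 0.9 0;0.7 0.65 0 0.9 0;0.7 0.65 0 0.9 0;0.7 0.65 0 0.9 0;0.7 0.65 0 0.9 0;0.7 0.65 0 0.9 0;0.7 0.65 0 0.9 0;0.7 0.65 0 0.9 0;0.7 0.65 0 0.9 0;0.7 0.65 0 0.9 0;0.7 0.65 0 0.9 0;0.7 0.65 0 0.8 0' 20; python3 -m handwheel '0.7 0.6 0 0 0;0.6 0.6 0 0 0;0.2 0.2 0 0 0;0 0 0 0 0'
```

```text
clock: 1.1
eef_pos: [472.5, -219.3, 205.3]
eef_rot: [-3.141, -0.0, 1.187]
wrist_force: [0.2, -1.1, -0.1]
finger_gap: 93.6
finger_force: 0.0
clock: 1.43
eef_pos: [532.4, -163.3, 204.8]
eef_rot: [-3.141, -0.0, 1.186]
wrist_force: [0.3, -0.4, -0.3]
finger_gap: 93.9
finger_force: 0.0
```

```bash
python3 -m handwheel '0.16 0.1 -0.8 0 0;0 0 -0.9 0 0;0 0 -0.9 0 0;0 0 -0.9 0 0;0 0 -0.75 0 0;0 0 0 0 0;0 0 0 0 1;0 0 0 0 1;0 0 0 0 1;0 0 0 0 1;0 0 0 0 1;0 0 0 0 1' 20; python3 -m handwheel '0 0 0 0 1;0 0 0 0 1;0 0 0 0 1;0 0 0 0 1'
```

```text
clock: 2.43
eef_pos: [538.9, -161.5, 37.1]
eef_rot: [3.138, -0.0, 1.183]
wrist_force: [2.6, -0.7, 7.6]
finger_gap: 62.0
finger_force: 20.0
clock: 2.77
eef_pos: [538.9, -161.5, 37.0]
eef_rot: [3.138, 0.0, 1.183]
wrist_force: [1.5, -0.9, 8.0]
finger_gap: 61.5
finger_force: 20.0
```

```bash
python3 -m handwheel '0 0 0.4 0 1;0 0 0.4 0 1;0 0 0 1 1;0 0 0 1 1;0 0 0 1 1;0 0 0 1 1;0 0 0 1 1;0 0 0 1 1;0 0 0 1 1;0 0 0 1 1;0 0 0 1 1;0 0 0 1 1' 30; python3 -m handwheel '0 0 0 1 1;0 0 0 1 1;0 0 0 1 1;0 0 0 1 1;0 0 0 1 1;0 0 0 1 1;0 0 0 1 1;0 0 0 1 1;0 0 0 1 1;0 0 0 1 1;0 0 0 0 1;0 0 0 0 1'; python3 - <<'E'
from h import *
for c in("scene","top"): snap(c,c+"1")
t=cv2.imread('pics/top1.png');s=cv2.imread('pics/scene1.png')
f=lambda a,x,y,w,h:cv2.convertScaleAbs(cv2.resize(a[y:y+h,x:x+w],(400,300),interpolation=cv2.INTER_CUBIC),alpha=1.6)
cv2.imwrite('pics/m2.png',np.hstack([f(t,260,150,120,90),f(s,160,130,120,90)]))
print(read_state()['joints'])
E
```

```text
clock: 3.77
eef_pos: [537.5, -160.9, 67.4]
eef_rot: [-3.141, -0.001, 2.06]
wrist_force: [-0.0, -0.3, -1.5]
finger_gap: 61.9
finger_force: 30.0
clock: 4.77
eef_pos: [537.6, -160.9, 67.4]
eef_rot: [3.142, -0.0, 2.925]
wrist_force: [-0.0, 0.1, -2.8]
finger_gap: 61.7
finger_force: 30.0
[-3.56154006e-01  4.74869352e-01  1.62286889e+00  3.32506163e-05
  1.04408507e+00 -1.71054195e+00]
```

View pics/m2.png

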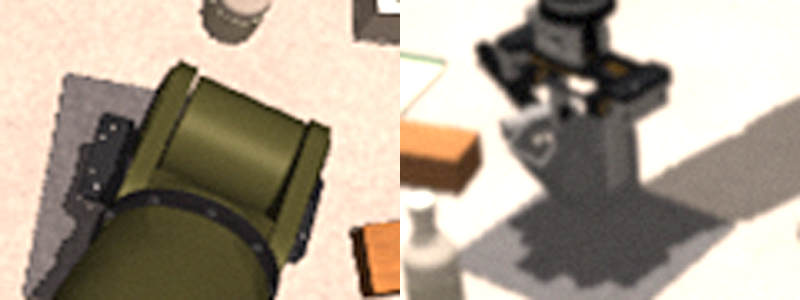

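```bash
python3 -m handwheel '0 0 -0.3 0 1;0 0 -0.3 0 1;0 0 -0.18 0 1;0 0 0 0 1;0 0 0 0 0;0 0 0 0 0;0 0 0 0 0;0 0 0 0 0;0 0 0 0 0;0 0 0.6 0 0;0 0 1 0 0;0 0 0.95 0 0' 30; python3 -m handwheel '0 0 0 -1 0;0 0 0 -1 0;0 0 0 -1 0;0 0 0 -1 0;0 0 0 -1 0;0 0 0 -1 0;0 0 0 -1 0;0 0 0 -1 0;0 0 0 -1 0;0 0 0 -1 0;0 0 0 -1 0;0 0 0 -1 0';python3 -m handwheel '0 0 0 -1 0;0 0 0 -1 0;0 0 0 -1 0;0 0 0 -1 0;0 0 0 -1 0;0 0 0 -1 0;0 0 0 -1 0;0 0 0 -1 0;0 0 0 -1 0;0 0 0 -1 0;0 0 0 -1 0;0 0 0 -1 0';python3 -m handwheel '-0.44 0.1 0 -1 0;0 0 0 -1 0;0 0 0 -1 0;0 0 0 -1 0;0 0 0 -1 0;0 0 0 -1 0;0 0 0 -1 0;0 0 0 -1 0;0 0 0 -1 0;0 0 0 -1 0;0 0 0 -1 0;0 0 0 -1 0'
python3 - <<'E'
from h import *
for c in("scene","top"): snap(c,c+"2")
t=cv2.imread('pics/top2.png');s=cv2.imread('pics/scene2.png')
f=lambda a,x,y,w,h:cv2.convertScaleAbs(cv2.resize(a[y:y+h,x:x+w],(400,300),interpolation=cv2.INTER_CUBIC),alpha=1.6)
cv2.imwrite('pics/m3.png',np.hstack([f(t,260,150,120,90),f(s,160,130,120,90)]))
print(read_state()['joints'])
E
```

```text
clock: 5.87
eef_pos: [537.2, -160.8, 139.1]
eef_rot: [3.141, -0.002, 2.928]
wrist_force: [0.5, -1.0, 0.3]
finger_gap: 94.0
finger_force: 0.0
clock: 6.87
eef_pos: [537.8, -161.1, 138.3]
eef_rot: [3.142, 0.0, 1.876]
wrist_force: [0.6, 0.4, -0.1]
finger_gap: 93.9
finger_force: 0.0
clock: 7.87
eef_pos: [537.8, -161.1, 138.3]
eef_rot: [3.142, -0.0, 0.829]
wrist_force: [0.6, -0.6, -0.5]
finger_gap: 93.9
finger_force: 0.0
clock: 8.87
eef_pos: [520.2, -157.1, 138.3]
eef_rot: [3.142, -0.0, -0.218]
wrist_force: [-0.1, -1.2, 0.5]
finger_gap: 94.0
finger_force: 0.0
[-3.60620025e-01  3.49609108e-01  1.61833671e+00 -2.37401809e-05
  1.17346951e+00  1.42567930e+00]
```

View pics/m3.png

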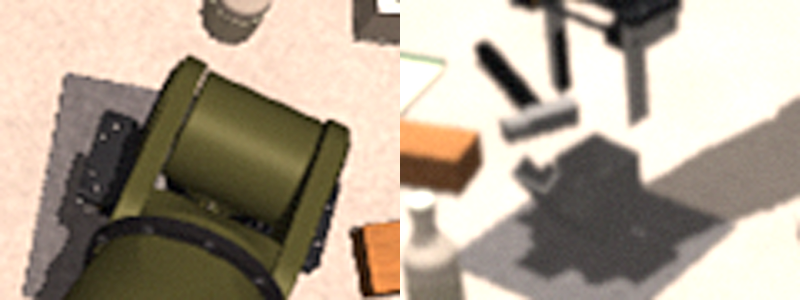

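```bash
python3 - <<'E'
from h import *
d=np.load('pics/scene2.npy');v,u=np.nonzero(d>0)
i=camera_info('scene');T=np.array(i['world_from_camera'])
W=(T[:3,:3]@np.linalg.inv(i['intrinsics'])@(np.array([u,v,np.ones_like(u)])*d[v,u])).T+T[:3,3]
a=np.radians(-12.5);L=W-[541.5,-162,3]
J=np.c_[L[:,:2]@np.array([[np.cos(a),-np.sin(a)],[np.sin(a),np.cos(a)]]),L[:,2]]
s=J[(abs(J[:,0])<110)&(abs(J[:,1])<70)]
for lo in range(10,120,12):
    q=s[(s[:,2]>lo)&(s[:,2]<lo+12)]
    if len(q)>4: print(lo,len(q),np.percentile(q[:,:2],[2,50,98],axis=0).round().tolist())
E
```

```text
10 60 [[-39.0, -23.0], [2.0, 30.0], [32.0, 33.0]]
22 67 [[-40.0, -30.0], [1.0, 29.0], [39.0, 34.0]]
34 91 [[-40.0, -32.0], [-1.0, 28.0], [47.0, 33.0]]
46 115 [[-40.0, -32.0], [-2.0, 27.0], [54.0, 34.0]]
58 151 [[-43.0, -32.0], [1.0, 11.0], [62.0, 33.0]]
70 175 [[-42.0, -33.0], [5.0, 5.0], [67.0, 34.0]]
82 108 [[-40.0, -32.0], [36.0, 17.0], [76.0, 34.0]]
94 51 [[53.0, -27.0], [70.0, 4.0], [80.0, 28.0]]
106 9 [[57.0, -26.0], [64.0, 22.0], [71.0, 26.0]]
```

```bash
python3 -m handwheel '-0.12 0.03 -0.5 0 0;0 0 -0.8 0 0;0 0 -0.8 0 0;0 0 -0.6 0 0;0 0 -0.15 0 0;0 0 0 0 0;0 0 0 0 1;0 0 0 0 1;0 0 0 0 1;0 0 0 0 1;0 0 0 0 1;0 0 0 0 1' 5; python3 -m handwheel '0 0 0 0 1;0 0 0 0 1;0 0 0 0 1'; python3 -m handwheel '0.147 -0.033 0.15 0 1;0 0 0 0 1;0.147 -0.033 0.13 0 1;0 0 0 0 1;0.177 -0.04 0.11 0 1;0 0 0 0 1;0.177 -0.04 0.09 0 1;0 0 0 0 1;0.195 -0.043 0.06 0 1;0 0 0 0 1;0.195 -0.043 0.04 0 1;0 0 0 0 1'
python3 - <<'E'
from h import *
snap("scene","scene3")
s=cv2.imread('pics/scene3.png')
f=lambda a,x,y,w,h:cv2.convertScaleAbs(cv2.resize(a[y:y+h,x:x+w],(600,450),interpolation=cv2.INTER_CUBIC),alpha=1.8)
cv2.imwrite('pics/m4.png',f(s,160,130,120,90))
E
```

```text
clock: 9.97
eef_pos: [515.7, -156.0, 24.9]
eef_rot: [3.141, -0.001, -0.214]
wrist_force: [-1.1, -0.7, 4.9]
finger_gap: 61.8
finger_force: 5.0
clock: 10.22
eef_pos: [515.7, -156.0, 24.9]
eef_rot: [3.141, -0.001, -0.214]
wrist_force: [-3.1, 0.8, 6.0]
finger_gap: 62.2
finger_force: 5.0
clock: 11.22
eef_pos: [557.6, -165.3, 47.6]
eef_rot: [3.141, -0.001, -0.214]
wrist_force: [-0.3, 0.4, -2.0]
finger_gap: 62.1
finger_force: 5.0
```

View pics/m4.png

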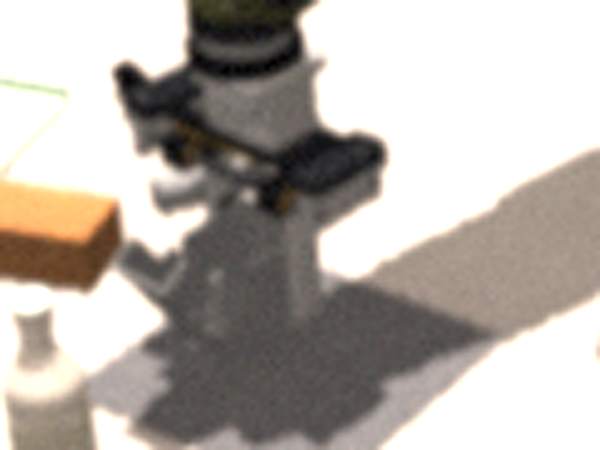

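```bash
cat >> h.py <<'E'
def cloud(c,d,o,yaw,floor=3):
    v,u=np.nonzero(d>0);i=camera_info(c);T=np.array(i['world_from_camera'])
    W=(T[:3,:3]@np.linalg.inv(i['intrinsics'])@(np.array([u,v,np.ones_like(u)])*d[v,u])).T+T[:3,3]
    a=np.radians(yaw);L=W-[o[0],o[1],floor]
    return np.c_[L[:,:2]@np.array([[np.cos(a),-np.sin(a)],[np.sin(a),np.cos(a)]]),L[:,2]]
E
python3 - <<'E'
from h import *
d=np.load('pics/scene3.npy');J=cloud('scene',d,read_state()['eef_pos'],-12.3)
s=J[(abs(J[:,0])<140)&(abs(J[:,1])<24)&(J[:,2]>6)]
for lo in range(6,130,8):
    q=s[(s[:,2]>lo)&(s[:,2]<lo+8)]
    if len(q)>3: print(lo,len(q),np.percentile(q[:,0],[3,50,97]).round())
im=cv2.imread('pics/scene3.png')[130:220,160:280]
im=(255*(im/255.)**.5).astype('u1'); cv2.imwrite('pics/m5.png',cv2.resize(im,(720,540),interpolation=cv2.INTER_CUBIC))
E
```

```text
14 4 [21. 43. 45.]
22 8 [17. 47. 50.]
30 6 [50. 53. 54.]
38 4 [59. 59. 59.]
46 6 [62. 65. 66.]
62 8 [-14.  72.  76.]
70 14 [-14.  38.  81.]
78 18 [-15.  -9.  87.]
86 25 [-15.  69.  93.]
94 34 [-12.  61.  98.]
102 39 [-10.  79. 101.]
110 25 [ 79. 102. 107.]
118 17 [ 83.  91. 111.]
126 4 [88. 90. 93.]
```

View pics/m5.png

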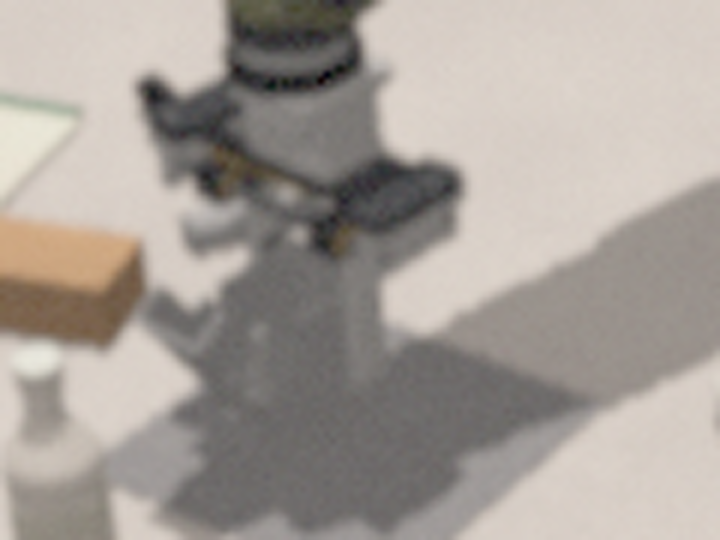

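```bash
cat > prof.py <<'E'
from h import *
import sys
yaw=float(sys.argv[1]);n=sys.argv[2];c=sys.argv[3] if len(sys.argv)>3 else 'scene'
p,d=snap(c,n);st=read_state();J=cloud(c,d,st['eef_pos'],yaw,0)
s=J[(J[:,0]<150)&(J[:,0]>-60)&(abs(J[:,1])<23)&(J[:,2]>10)]
for lo in range(10,260,8):
    q=s[(s[:,2]>lo)&(s[:,2]<lo+8)]
    if len(q)>3: print(lo+4,len(q),np.percentile(q[:,0],[3,50,97]).round())
print(st['eef_pos'].round(1),st['clock'])
E
python3 -m handwheel '0 0 0 0 1;0 0 0 0 1;0 0 0 0 1;0 0 0 0 1;0 0 0 0 1;0 0 0 0 1' 3; python3 prof.py -12.3 s4
```

```text
clock: 11.77
eef_pos: [556.9, -165.1, 47.6]
eef_rot: [-3.142, -0.0, -0.214]
wrist_force: [-0.8, 0.8, -2.1]
finger_gap: 62.0
finger_force: 3.0
46 6 [61. 79. 83.]
54 13 [-39.  87.  93.]
62 26 [-49.  81. 106.]
70 41 [-19. 106. 115.]
78 24 [-14.  85. 114.]
86 15 [-10.  -7. 104.]
94 11 [-10.  -4.  -2.]
102 16 [-6. -3. -0.]
158 19 [20. 27. 29.]
166 11 [17. 28. 30.]
174 6 [18. 19. 21.]
182 24 [19. 23. 26.]
190 19 [20. 23. 27.]
198 20 [18. 23. 26.]
206 23 [20. 23. 26.]
214 12 [20. 23. 26.]
222 6 [30. 31. 34.]
230 15 [-6. 33. 36.]
238 23 [ 4. 33. 38.]
246 42 [-14.  30.  37.]
254 22 [21. 29. 34.]
262 23 [20. 30. 35.]
[ 556.9 -165.1   47.6] 11.8167
```

```bash
python3 -m handwheel '0 0 0 0 1;0 0 0 0 1;0 0 0 0 1;0 0 0 0 1;0 0 0 0 1;0 0 0 0 1' 3; python3 prof.py -12.3 s5 | head -12
```

```text
clock: 12.32
eef_pos: [557.0, -165.2, 47.6]
eef_rot: [3.142, -0.0, -0.214]
wrist_force: [-0.8, 0.8, 0.2]
finger_gap: 62.1
finger_force: 3.0
46 4 [62. 74. 81.]
54 15 [-52.  81.  92.]
62 23 [-49.  84. 107.]
70 38 [-16. 101. 114.]
78 16 [-14.  92. 109.]
86 12 [-12.  -8. 106.]
94 11 [-8. -6. -4.]
102 11 [-5. -2.  1.]
158 19 [23. 26. 29.]
166 8 [24. 27. 31.]
174 9 [17. 19. 21.]
182 18 [21. 23. 26.]
```

```bash
python3 -m handwheel '0.14 -0.03 0.05 0 1;0 0 0 0 1;0.14 -0.03 0.04 0 1;0 0 0 0 1;0.14 -0.03 0.03 0 1;0 0 0 0 1;0.14 -0.03 0.03 0 1;0 0 0 0 1;0 0 0 0 1' 3; python3 prof.py -12.3 s6 | head -12
```

```text
clock: 13.12
eef_pos: [579.5, -170.0, 53.4]
eef_rot: [-3.142, -0.0, -0.214]
wrist_force: [-0.2, 0.4, -3.5]
finger_gap: 61.9
finger_force: 3.0
22 4 [ 6. 26. 57.]
30 10 [ 10.  57. 148.]
38 18 [57. 78. 93.]
46 41 [ 69.  97. 108.]
54 22 [ 32.  95. 124.]
62 15 [ -1.  89. 127.]
70 14 [-55. -35.  85.]
78 5 [-52. -19. 149.]
86 4 [-46. -13. -11.]
94 9 [-17.  -5. 149.]
102 9 [ -2.   2. 147.]
110 9 [1. 3. 5.]
```

```bash
python3 -m handwheel '0 0 0 0 1;0 0 0 0 1;0 0 0.3 0 1;0 0 0.4 0 1;0 0 0.3 0.5 1;-0.12 0.2 0 0.9 1;-0.12 0.2 0 1 1;-0.12 0.2 0 1 1;-0.12 0.2 0 1 1;-0.12 0.2 0 1 1;-0.12 0.2 0 1 1;-0.12 0.2 0 1 1' 50;  python3 -m handwheel '-0.12 0.2 0 1 1;-0.12 0.2 0 1 1;-0.12 0.2 0 1 1;-0.12 0.2 0 1 1;-0.12 0.2 0 1 1;-0.12 0.2 0 1 1;-0.12 0.2 0 1 1;-0.12 0.2 0 1 1;-0.12 0.2 0 1 1;-0.12 0.2 0 1 1;-0.12 0.2 0 1 1;-0.12 0.2 0 1 1';python3 -m handwheel '-0.12 0.2 0 1 1;-0.12 0.2 0 0.5 1;0 0 0 0 1;0 0 0 0 1;0 0 0 0 1'; python3 - <<'E'
from h import *
st=read_state();print(np.degrees(st['eef_rot']),st['joints'])
for c in("scene","top"): snap(c,c+"7")
t=cv2.imread('pics/top7.png');s=cv2.imread('pics/scene7.png')
f=lambda a,x,y,w,h:cv2.convertScaleAbs(cv2.resize(a[y:y+h,x:x+w],(400,400),interpolation=cv2.INTER_CUBIC),alpha=1.7)
cv2.imwrite('pics/m6.png',np.hstack([f(t,140,150,150,150),f(s,230,90,150,150)]))
E
```

```text
clock: 14.17
eef_pos: [545.7, -113.6, 94.5]
eef_rot: [3.141, -0.001, 0.436]
wrist_force: [0.7, 0.1, -3.4]
finger_gap: 61.9
finger_force: 50.0
clock: 15.17
eef_pos: [488.1, -17.6, 94.5]
eef_rot: [3.14, 0.0, 1.484]
wrist_force: [-0.4, -0.0, -2.5]
finger_gap: 61.9
finger_force: 50.0
clock: 15.58
eef_pos: [479.0, -2.3, 94.0]
eef_rot: [3.141, 0.0, 1.608]
wrist_force: [-0.0, 0.2, -1.8]
finger_gap: 62.0
finger_force: 50.0
[1.79949385e+02 1.09921448e-02 9.21532887e+01] [-8.12112017e-02  2.73185623e-01  1.83729213e+00 -1.00070693e-04
  1.03021499e+00 -1.18741803e-01]
```

View pics/m6.png

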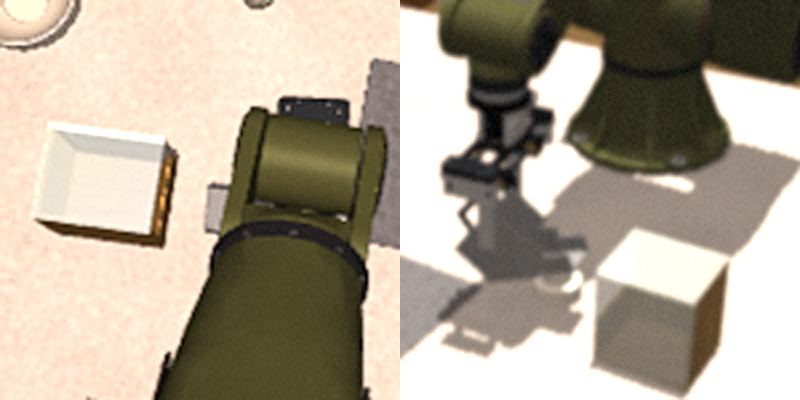

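```bash
python3 -m handwheel '0 0 0 -1 1;0 0 0 0 1'; python3 prof.py 87 s8 | head -20; python3 - <<'E'
from h import *
for v in (219.4,228,237): print(ray('top',217.6,v,92))
E
```

```text
clock: 15.85
eef_pos: [478.7, -2.3, 93.5]
eef_rot: [-3.142, 0.0, 1.518]
wrist_force: [-0.1, 0.7, -2.1]
finger_gap: 61.8
finger_force: 50.0
14 20 [35. 60. 76.]
22 27 [37. 57. 77.]
30 7 [40. 60. 73.]
78 17 [57. 73. 87.]
86 50 [ 56.  92. 107.]
94 31 [-45.  82. 106.]
102 32 [-48.  68.  99.]
110 12 [-55. -49.  85.]
118 5 [-56. -54. -45.]
126 10 [-50. -44. -19.]
150 10 [0. 2. 7.]
206 34 [-25.  24.  28.]
214 7 [-14.  17.  27.]
222 13 [-16.   6.  23.]
230 46 [-20.   8.  24.]
238 43 [-20.   1.  24.]
246 43 [-19.  15.  25.]
254 43 [-15.  13.  25.]
262 31 [-18.   8.  25.]
[478.7  -2.2  93.5] 15.9
[497.61827095 101.97736146  92.        ]
[473.694765    99.43183596  92.        ]
[448.88371167  96.79187303  92.        ]
```

```bash
cat > env.py <<'E'
from h import *
import sys
yaw=float(sys.argv[1]);n=sys.argv[2];zl=float(sys.argv[3]) if len(sys.argv)>3 else 36
p,d=snap('scene',n);st=read_state();e=st['eef_pos'];J=cloud('scene',d,e,yaw,e[2]+19)
s=J[(J[:,1]>-38)&(J[:,1]<33)&(J[:,2]+e[2]+19>zl)&(J[:,2]<65)]
for lo in range(-72,150,8):
    q=s[(s[:,0]>lo)&(s[:,0]<lo+8)]
    if len(q)>2: print(lo+4,len(q),np.percentile(q[:,2],[2,50,98]).round(), 'lat',np.percentile(q[:,1],[2,98]).round())
print(e.round(1),st['clock'])
E
python3 env.py 87 s9
```

```text
-52 13 [-32.   2.  13.] lat [-30.   2.]
-44 25 [-39. -12.  14.] lat [-33.  -0.]
-36 21 [-43. -18.  22.] lat [-35.  -4.]
-28 26 [-47. -28.  -0.] lat [-34.   1.]
-20 42 [-54. -18.   7.] lat [-36.  31.]
-12 42 [-61. -24.  30.] lat [-34.  32.]
-4 60 [-67. -15.  48.] lat [-35.  32.]
4 90 [-60.   2.  59.] lat [-36.  32.]
12 116 [-54.  -8.  53.] lat [-37.  32.]
20 81 [-57. -16.  23.] lat [-35.  32.]
28 81 [-52. -13.  16.] lat [-34.  33.]
36 65 [-50. -19.  11.] lat [-34.  31.]
44 57 [-48. -26.   7.] lat [-34.  31.]
52 44 [-46. -24.  -8.] lat [-32.  28.]
60 52 [-45. -26.  -4.] lat [-32.  28.]
68 31 [-39. -25.  -7.] lat [-30.  27.]
76 35 [-36. -24. -10.] lat [-30.  26.]
84 35 [-33. -21.  -8.] lat [-28.  26.]
92 34 [-31. -19.  -6.] lat [-27.  25.]
100 38 [-29. -20.  -5.] lat [-29.  26.]
108 15 [-26. -24. -14.] lat [-26.  18.]
[478.6  -2.2  93.4] 15.95
```

```bash
python3 -m handwheel '0.02 0.3 0 0 1;0.02 0.4 0 0 1;0.02 0.4 0 0 1;0.02 0.4 0 0 1;0.02 0.3 0 0 1;0 0.15 0 0 1;0 0 0 0 1;0 0 0 0 1;0 0 0 0 1'; python3 env.py 87 s10 | tail -16
python3 - <<'E'
from h import *
s=cv2.imread('pics/scene10.png') if False else cv2.imread('pics/s10.png'); snap('top','t10'); t=cv2.imread('pics/t10.png')
f=lambda a,x,y,w,h:cv2.convertScaleAbs(cv2.resize(a[y:y+h,x:x+w],(400,400),interpolation=cv2.INTER_CUBIC),alpha=1.7)
cv2.imwrite('pics/m7.png',np.hstack([f(t,140,170,100,100),f(s,260,130,110,110)]))
E
```

```text
clock: 16.7
eef_pos: [482.5, 75.5, 93.4]
eef_rot: [-3.141, 0.0, 1.523]
wrist_force: [0.3, 0.1, -3.6]
finger_gap: 61.5
finger_force: 50.0
28 79 [-50. -17.  16.] lat [-35.  31.]
36 76 [-50. -16.   9.] lat [-34.  32.]
44 52 [-49. -24.   5.] lat [-35.  30.]
52 40 [-47. -21.  -9.] lat [-34.  27.]
60 32 [-43. -19.  -3.] lat [-30.  24.]
76 12 [12. 15. 16.] lat [-35.  28.]
84 36 [11. 14. 18.] lat [-37.  31.]
92 35 [12. 15. 18.] lat [-36.  29.]
100 33 [12. 15. 18.] lat [-37.  33.]
108 36 [12. 15. 18.] lat [-36.  30.]
116 36 [12. 15. 18.] lat [-37.  29.]
124 31 [11. 15. 19.] lat [-34.  30.]
132 34 [11. 15. 18.] lat [-33.  29.]
140 34 [10. 14. 17.] lat [-33.  31.]
148 34 [12. 15. 18.] lat [-35.  30.]
[482.6  75.4  93.4] 16.75
```

View pics/m7.png

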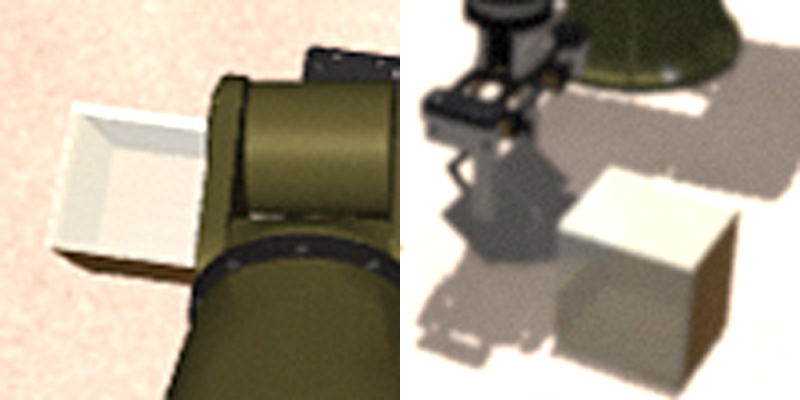

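```bash
python3 -m handwheel '0 0 0 0 1;0 0 0.1 0 1;0 0 0.1 0 1;0 0 0.1 0 1;0 0 0.1 0 1;0 0.02 0.1 0 1;0 0.02 0.1 0 1;0 0.02 0.1 0 1;0 0.02 0.1 0 1;0 0.02 0.1 0 1;0 0.02 0.1 0 1;0 0 0 0 1' 4; python3 env.py 87 s11 | head -17
```

```text
clock: 17.8
eef_pos: [482.8, 81.1, 134.3]
eef_rot: [3.141, -0.0, 1.523]
wrist_force: [0.4, 0.1, -3.3]
finger_gap: 62.1
finger_force: 4.0
-60 7 [-24.   4.  13.] lat [-29.  -1.]
-52 30 [-32. -11.  16.] lat [-33.  14.]
-44 38 [-44. -13.  23.] lat [-34.  14.]
-36 35 [-50. -20.  23.] lat [-35.  -0.]
-28 47 [-59. -26.   2.] lat [-35. -24.]
-20 40 [-66. -26.   9.] lat [-34.  32.]
-12 52 [-63. -25.  59.] lat [-34.  33.]
-4 62 [-64. -21.  30.] lat [-36.  32.]
4 104 [-61.  -5.  53.] lat [-35.  32.]
12 124 [-62.  -9.  52.] lat [-37.  32.]
20 106 [-61. -22.  18.] lat [-35.  32.]
28 85 [-61. -25.   9.] lat [-34.  32.]
36 69 [-58. -30.  -1.] lat [-33.  31.]
44 59 [-61. -44. -12.] lat [-32.  31.]
52 49 [-57. -40. -21.] lat [-31.  27.]
60 24 [-57. -35. -23.] lat [-29.  26.]
68 6 [-34. -28. -25.] lat [-31.  18.]
```

```bash
python3 -m handwheel '0 0 0.1 0 1;0 0 0.1 0 1;0 0.06 0.1 0 1;0 0.06 0.1 0 1;0 0.08 0.08 0 1;0 0.08 0.08 0 1;0 0.08 0.08 0 1;0 0.08 0.06 0 1;0 0.08 0.06 0 1;0 0.08 0.05 0 1;0 0 0 0 1;0 0 0 0 1' 4; python3 env.py 87 s12 | head -19
```

```text
clock: 18.85
eef_pos: [482.6, 105.1, 165.9]
eef_rot: [3.141, -0.0, 1.523]
wrist_force: [0.3, -0.2, -3.5]
finger_gap: 61.7
finger_force: 4.0
-68 6 [-7. -5. -4.] lat [-30.  12.]
-60 30 [-34.  -6.   0.] lat [-34.  28.]
-52 63 [-59.  -1.  25.] lat [-34.  23.]
-44 66 [-58. -10.  23.] lat [-34.  18.]
-36 58 [-64. -17.   7.] lat [-35.   3.]
-28 49 [-67. -26.  10.] lat [-34. -17.]
-20 61 [-68. -22.  11.] lat [-36.  16.]
-12 47 [-70. -34.  14.] lat [-34.  32.]
-4 91 [-69. -27.  33.] lat [-37.  32.]
4 101 [-68. -21.  51.] lat [-36.  32.]
12 165 [-73. -15.  37.] lat [-37.  32.]
20 124 [-77. -36.  15.] lat [-33.  31.]
28 76 [-80. -52. -10.] lat [-32.  30.]
36 46 [-71. -61. -48.] lat [-28.  27.]
44 20 [-66. -61. -51.] lat [-29.  23.]
52 33 [-60. -58. -55.] lat [-36.  28.]
60 35 [-61. -57. -54.] lat [-32.  32.]
68 26 [-61. -57. -53.] lat [-36.  21.]
76 39 [-61. -57. -54.] lat [-37.  28.]
```

```bash
cat > gr.py <<'E'
from h import *
import sys
for c in('scene','top'):
    p,_=snap(c,f'g{sys.argv[1]}_{c}');p=p.astype(int);m=((p[:,:,1]>p[:,:,0]*1.25+6)&(p[:,:,1]>p[:,:,2]*1.25+6)).astype('u1')
    if c=='scene': m[:,:270]=0; m[:160]=0
    else: m[:,290:]=0
    n,l,s,ct=cv2.connectedComponentsWithStats(m)
    print(c,[(int(s[i,4]),ct[i].round().tolist()) for i in range(1,n) if s[i,4]>2])
E
python3 -m handwheel '0 0.08 0.06 0 1;0 0.08 0.06 0 1;0 0.08 0.05 0 1;0 0.08 0.04 0 1;0 0.08 0.04 0 1;0 0 0 0 1;0 0 0 0 1' 4; python3 env.py 87 s13 | head -19; python3 gr.py 13
```

```text
clock: 19.48
eef_pos: [482.6, 121.2, 175.9]
eef_rot: [3.141, -0.0, 1.523]
wrist_force: [0.4, -0.4, -3.7]
finger_gap: 61.6
finger_force: 4.0
-68 18 [-30.   5.   7.] lat [-32.  16.]
-60 55 [-52.  -6.  10.] lat [-34.   3.]
-52 68 [-56.  -5.  25.] lat [-34.  23.]
-44 70 [-62.  -8.  23.] lat [-35.  16.]
-36 65 [-66. -13.  11.] lat [-35.   5.]
-28 66 [-69. -24.  11.] lat [-35. -11.]
-20 58 [-71. -30.  13.] lat [-36. -26.]
-12 51 [-76. -40.  22.] lat [-35.  32.]
-4 104 [-81. -38.  34.] lat [-34.  32.]
4 145 [-84. -30.  54.] lat [-34.  32.]
12 177 [-89. -27.  35.] lat [-36.  32.]
20 93 [-87. -40.  16.] lat [-34.  31.]
28 21 [-73. -68. -54.] lat [-31.  24.]
36 33 [-71. -67. -65.] lat [-37.  31.]
44 34 [-71. -68. -64.] lat [-36.  28.]
52 38 [-70. -67. -64.] lat [-35.  29.]
60 32 [-72. -68. -65.] lat [-31.  32.]
68 36 [-71. -68. -65.] lat [-35.  31.]
76 35 [-72. -68. -65.] lat [-35.  29.]
scene [(3, [335.0, 220.0])]
top []
```

```bash
python3 -m handwheel '0 0.06 0.03 0 1;0 0 0 0 1;0 0 0 0 1;0 0 0 0 1;0 0 0 0 1;0 0 0 0 1;0 0 0 0 1;0 0 0 0 1;0 0 0 0 1' 4; python3 gr.py 14; python3 - <<'E'
from h import *
s=cv2.imread('pics/g14_scene.png');p=s[160:240,290:370]
print(proj('scene',np.array([488,205,16])))
im=(255*(p/255.)**.6).astype('u1')
cv2.imwrite('pics/m8.png',cv2.resize(im,(560,560),interpolation=cv2.INTER_CUBIC))
e=cv2.imread('pics/scene0.png')[160:240,290:370].astype(int);g=lambda a:(a[:,:,1]-(a[:,:,0]+a[:,:,2])/2)
D=g(p.astype(int))-g(e); ys,xs=np.nonzero(D>9); print(len(ys), [(x+290,y+160) for x,y in zip(xs,ys)][:60])
E
```

```text
clock: 20.38
eef_pos: [482.5, 123.3, 177.0]
eef_rot: [-3.142, -0.0, 1.523]
wrist_force: [0.8, -1.4, -3.8]
finger_gap: 61.9
finger_force: 4.0
scene []
top []
[324.53476158 216.79243489]
41 [(np.int64(336), np.int64(214)), (np.int64(335), np.int64(215)), (np.int64(336), np.int64(215)), (np.int64(337), np.int64(215)), (np.int64(334), np.int64(216)), (np.int64(335), np.int64(216)), (np.int64(336), np.int64(216)), (np.int64(334), np.int64(217)), (np.int64(335), np.int64(217)), (np.int64(336), np.int64(217)), (np.int64(334), np.int64(218)), (np.int64(335), np.int64(218)), (np.int64(336), np.int64(218)), (np.int64(333), np.int64(219)), (np.int64(334), np.int64(219)), (np.int64(335), np.int64(219)), (np.int64(336), np.int64(219)), (np.int64(332), np.int64(220)), (np.int64(333), np.int64(220)), (np.int64(334), np.int64(220)), (np.int64(335), np.int64(220)), (np.int64(336), np.int64(220)), (np.int64(332), np.int64(221)), (np.int64(333), np.int64(221)), (np.int64(334), np.int64(221)), (np.int64(335), np.int64(221)), (np.int64(332), np.int64(222)), (np.int64(333), np.int64(222)), (np.int64(334), np.int64(222)), (np.int64(335), np.int64(222)), (np.int64(336), np.int64(222)), (np.int64(333), np.int64(223)), (np.int64(334), np.int64(223)), (np.int64(335), np.int64(223)), (np.int64(336), np.int64(223)), (np.int64(334), np.int64(224)), (np.int64(335), np.int64(224)), (np.int64(336), np.int64(224)), (np.int64(334), np.int64(225)), (np.int64(335), np.int64(225)), (np.int64(335), np.int64(226))]
```

```bash
python3 -m handwheel '0 0.08 0.03 0 1;0 0.08 0.03 0 1;0 0.06 0.02 0 1;0 0 0 0 1;0 0 0 0 1;0 0 0 0 1;0 0 0 0 1;0 0 0 0 1' 4; python3 env.py 87 s15 | head -13; python3 - <<'E'
from h import *
p=cv2.imread('pics/s15.png')[160:240,290:370]
e=cv2.imread('pics/scene0.png')[160:240,290:370].astype(int);g=lambda a:(a[:,:,1]-(a[:,:,0]+a[:,:,2])/2)
D=g(p.astype(int))-g(e); m=(D>5).astype('u1');n,l,s,c=cv2.connectedComponentsWithStats(m)
for i in range(1,n):
    if s[i,4]>4: print(s[i],c[i]+[290,160])
E
```

```text
clock: 21.15
eef_pos: [482.5, 132.1, 180.2]
eef_rot: [-3.142, -0.0, 1.523]
wrist_force: [0.2, 0.0, -2.7]
finger_gap: 62.0
finger_force: 4.0
-68 37 [-51.  -6.  13.] lat [-33.   9.]
-60 60 [-55.  -9.  15.] lat [-34.   8.]
-52 71 [-59.  -9.  24.] lat [-34.  13.]
-44 75 [-57.  -0.  23.] lat [-35.  16.]
-36 71 [-67. -18.  14.] lat [-35.   5.]
-28 68 [-73. -19.  15.] lat [-34. -15.]
-20 65 [-78. -36.  13.] lat [-35. -23.]
-12 58 [-87. -46.  13.] lat [-34.  32.]
-4 117 [-88. -43.  29.] lat [-35.  32.]
4 161 [-93. -36.  42.] lat [-35.  32.]
12 162 [-81. -15.  44.] lat [-35.  32.]
20 46 [-74. -61.  13.] lat [-35.  29.]
28 37 [-77. -73. -70.] lat [-37.  28.]
[42 54  6 14 61] [334.63934426 220.32786885]
```

```bash
python3 -m handwheel '0 0 0 0 1;0 -0.1 -0.05 0 1;0 -0.2 -0.05 0 1;0 -0.4 0 0 1;0 -0.6 0 0 1;0 -0.8 0 0 1;0 -0.9 0 0 1;0 -0.9 0 0 1;0 -0.9 0 0 1;0 -0.9 0 0 1;0 -0.8 0 0 1;0 -0.5 0 0 1' 40; python3 - <<'E'
from h import *
for a in((450,255),(530,255),(450,160),(530,160)): print(a,proj('scene',np.array([*a,16])).round(),proj('top',np.array([*a,16])).round())
snap('top','t16');snap('scene','s16')
g=lambda a:(a[:,:,1].astype(int)-(a[:,:,0].astype(int)+a[:,:,2])/2)
for f,b,(x,y,w,h) in(('t16','top0',(145,185,70,60)),('s16','scene0',(290,160,80,80))):
    D=g(cv2.imread(f'pics/{f}.png'))-g(cv2.imread(f'pics/{b}.png'));m=(D[y:y+h,x:x+w]>6).astype('u1')
    n,l,s,c=cv2.connectedComponentsWithStats(m);print(f,[(s[i].tolist(),(c[i]+[x,y]).round(1).tolist()) for i in range(1,n) if s[i,4]>4])
t=cv2.imread('pics/t16.png')[180:250,140:210];s=cv2.imread('pics/s16.png')[160:240,290:370]
cv2.imwrite('pics/m9.png',np.hstack([cv2.resize(cv2.convertScaleAbs(i,alpha=1.6),(400,400),interpolation=cv2.INTER_CUBIC) for i in(t,s)]))
E
```

```text
clock: 22.2
eef_pos: [481.8, -151.3, 176.1]
eef_rot: [-3.141, 0.0, 1.521]
wrist_force: [-0.0, -0.5, -3.1]
finger_gap: 61.7
finger_force: 40.0
(450, 255) [344. 215.] [166. 235.]
(530, 255) [335. 229.] [169. 209.]
(450, 160) [316. 207.] [198. 238.]
(530, 160) [306. 220.] [201. 211.]
t16 [([20, 27, 12, 20, 139], [170.8, 221.6])]
s16 [([42, 54, 6, 14, 56], [334.6, 220.2])]
```

```bash
python3 -m handwheel '0.4 0.15 0 0 1;0.4 0.15 0 0 1;0.4 0.15 0 0 1;0.38 0.18 0 0 1;0 0 -0.5 0 1;0 0 -0.5 0 1;0 0 -0.5 0 1;0 0 -0.4 0 1;0 0 0 0 1;0 0 0 0 1' 40; python3 env.py 87 s17 8
```

```text
clock: 23.13
eef_pos: [545.4, -122.5, 100.0]
eef_rot: [-3.14, -0.0, 1.523]
wrist_force: [0.6, 0.6, -2.2]
finger_gap: 61.7
finger_force: 40.0
-68 24 [-41.  -5.  12.] lat [-33.  -2.]
-60 43 [-51.  -4.  15.] lat [-34.  -2.]
-52 49 [-58. -13.  16.] lat [-34.  -5.]
-44 53 [-62. -16.  14.] lat [-35.  -3.]
-36 46 [-67. -15.  14.] lat [-33. -15.]
-28 53 [-77. -38.  11.] lat [-36.  32.]
-20 66 [-79. -50.  11.] lat [-34.  31.]
-12 99 [-85. -43.  39.] lat [-34.  31.]
-4 123 [-90. -38.  48.] lat [-31.  33.]
4 153 [-96. -37.  49.] lat [-33.  32.]
12 166 [-101.  -21.   58.] lat [-37.  32.]
20 78 [-109.  -86.   14.] lat [-33.  29.]
28 37 [-111. -100.  -78.] lat [-29.  27.]
36 22 [-105.  -93.  -84.] lat [-28.  26.]
44 3 [-93. -91. -90.] lat [-28.  25.]
[ 545.9 -122.7  101. ] 23.1833
```

```bash
python3 -m handwheel '0 0.4 0 0 1;0 0.4 0 0 1;0 0.2 0 0 1;0 0 0 0 1' 40; python3 -m handwheel '0 0 -0.12 0 1;0 0 0 0 1;0 -0.275 -0.1 0 1;0 0 0 0 1;0 -0.26 -0.11 0 1;0 0 0 0 1;0 -0.25 -0.145 0 1;0 0 0 0 1;0 -0.24 -0.17 0 1;0 0 0 0 1;0 0 0 0 1' 4; python3 env.py 87 s18 8
```

```text
clock: 23.52
eef_pos: [546.2, -81.6, 101.4]
eef_rot: [3.14, 0.0, 1.524]
wrist_force: [0.4, 0.4, -2.5]
finger_gap: 61.8
finger_force: 40.0
clock: 24.43
eef_pos: [545.5, -124.1, 74.0]
eef_rot: [-3.141, -0.0, 1.522]
wrist_force: [-0.6, 0.0, -3.3]
finger_gap: 62.1
finger_force: 4.0
-60 17 [-44. -27.   3.] lat [-30.  13.]
-52 35 [-54. -19.  11.] lat [-34.   5.]
-44 37 [-64. -26.  12.] lat [-35.  -3.]
-36 34 [-79. -42. -11.] lat [-34.   1.]
-28 46 [-78. -35.  -6.] lat [-34.  30.]
-20 52 [-75. -41.  -2.] lat [-34.  31.]
-12 73 [-78. -42.  13.] lat [-34.  32.]
-4 97 [-78. -32.  54.] lat [-33.  33.]
4 123 [-80. -15.  61.] lat [-37.  32.]
12 111 [-80. -28.  54.] lat [-37.  32.]
20 86 [-81. -44.  -1.] lat [-35.  31.]
28 74 [-82. -49. -14.] lat [-33.  31.]
36 53 [-81. -62. -28.] lat [-33.  29.]
44 51 [-82. -67. -44.] lat [-28.  28.]
52 39 [-83. -73. -47.] lat [-27.  25.]
60 31 [-81. -69. -57.] lat [-28.  26.]
68 35 [-83. -72. -57.] lat [-27.  26.]
76 44 [-83. -78. -58.] lat [-29.  25.]
84 26 [-85. -78. -55.] lat [-28.  25.]
[ 545.7 -123.8   74.3] 24.4833
```

```bash
python3 -m handwheel '0 0 -0.12 0 1;0 0 -0.1 0 1;0 -0.18 0.04 0 1;0 -0.18 0.05 0 1;0 -0.19 0.02 0 1;0 -0.19 0.01 0 1;0 -0.19 -0.01 0 1;0 -0.19 -0.02 0 1;0 0 0 0 1' 4; python3 env.py 87 s19 8
```

```text
clock: 25.23
eef_pos: [545.5, -170.1, 69.0]
eef_rot: [-3.141, 0.0, 1.522]
wrist_force: [0.8, 0.3, -3.2]
finger_gap: 61.9
finger_force: 4.0
-60 7 [-35. -33.  -2.] lat [-33.   2.]
-52 29 [-47. -17.   7.] lat [-35.  -1.]
-44 23 [-60. -32.  -3.] lat [-33.  -2.]
-36 30 [-68. -36. -13.] lat [-36.  31.]
-28 45 [-79. -40. -10.] lat [-34.  29.]
-20 46 [-74. -38.   7.] lat [-34.  32.]
-12 68 [-76. -36.  28.] lat [-35.  32.]
-4 76 [-78. -32.  52.] lat [-34.  32.]
4 128 [-79.  -9.  60.] lat [-37.  32.]
12 106 [-76. -26.  52.] lat [-37.  32.]
20 80 [-78. -36.   2.] lat [-34.  32.]
28 68 [-78. -47. -13.] lat [-33.  32.]
36 59 [-77. -52. -19.] lat [-34.  28.]
44 48 [-76. -61. -28.] lat [-32.  29.]
52 41 [-76. -59. -37.] lat [-29.  24.]
60 33 [-76. -66. -47.] lat [-28.  26.]
68 32 [-75. -65. -51.] lat [-26.  26.]
76 36 [-74. -65. -49.] lat [-28.  25.]
84 41 [-76. -66. -49.] lat [-26.  24.]
92 19 [-73. -67. -49.] lat [-27.  26.]
[ 545.5 -169.3   69. ] 25.2833
```

```bash
python3 -m handwheel '0 0.5 0 0 1;0 0.5 0 0 1;0 0.5 0 0 1;0 0 0 0 1;0 0 -0.15 0 1;0 0 -0.1 0 1;0 0 0 0 1' 5;python3 -m handwheel '0 0 -0.04 0 1;0 -0.18 0.03 0 1;0 -0.18 0.04 0 1' 5; python3 -m handwheel '0 -0.19 0.02 0 1;0 -0.19 0.01 0 1;0 -0.19 -0.01 0 1;0 0 0 0 1' 5; python3 env.py 87 s20 8
```

```text
clock: 25.87
eef_pos: [545.9, -108.8, 59.0]
eef_rot: [3.141, -0.0, 1.523]
wrist_force: [1.3, 0.7, -0.4]
finger_gap: 61.8
finger_force: 5.0
clock: 26.12
eef_pos: [545.7, -123.6, 60.2]
eef_rot: [-3.141, 0.0, 1.523]
wrist_force: [0.2, 0.6, -3.1]
finger_gap: 61.9
finger_force: 5.0
clock: 26.45
eef_pos: [545.6, -147.4, 61.0]
eef_rot: [-3.142, 0.0, 1.521]
wrist_force: [-0.9, 0.1, -3.1]
finger_gap: 61.8
finger_force: 5.0
-52 5 [-28.  -1.   9.] lat [-27.  -1.]
-44 16 [-39. -22.  12.] lat [-34.  -2.]
-36 18 [-45. -27. -14.] lat [-33. -25.]
-28 21 [-57. -33.  -6.] lat [-36.  23.]
-20 41 [-62. -32.  -8.] lat [-35.  32.]
-12 53 [-68. -25.  32.] lat [-35.  32.]
-4 72 [-65. -19.  52.] lat [-34.  31.]
4 110 [-67.  -7.  55.] lat [-37.  32.]
12 111 [-69.  -9.  51.] lat [-37.  32.]
20 97 [-67. -23.  26.] lat [-35.  31.]
28 86 [-67. -28.  12.] lat [-33.  31.]
36 75 [-68. -35.   4.] lat [-34.  32.]
44 62 [-66. -41.  -8.] lat [-34.  30.]
52 44 [-66. -52. -27.] lat [-32.  27.]
60 42 [-65. -48. -28.] lat [-31.  26.]
68 41 [-64. -48. -30.] lat [-30.  24.]
76 35 [-64. -52. -38.] lat [-26.  27.]
84 29 [-64. -55. -36.] lat [-27.  26.]
92 41 [-62. -54. -37.] lat [-28.  24.]
100 35 [-62. -57. -36.] lat [-27.  25.]
[ 545.6 -146.7   61. ] 26.5
```

```bash
python3 -m handwheel '0 0 -0.1 0 1;0 -0.19 -0.02 0 1;0 -0.19 -0.03 0 1;0 -0.19 -0.04 0 1;0 -0.15 -0.06 0 1;0 0 0 0 1' 5; python3 env.py 87 s21 6 | head -12
```

```text
clock: 27.0
eef_pos: [545.5, -175.6, 51.2]
eef_rot: [-3.141, 0.0, 1.523]
wrist_force: [-2.9, -0.9, 3.7]
finger_gap: 61.9
finger_force: 5.0
-44 3 [-61.  -3.  -2.] lat [-32.  -3.]
-28 10 [-40. -34. -20.] lat [-34. -28.]
-20 18 [-56. -26.  11.] lat [-35.  31.]
-12 36 [-59. -19.  37.] lat [-33.  33.]
-4 60 [-56.  -3.  56.] lat [-35.  32.]
4 102 [-61.   6.  53.] lat [-36.  32.]
12 100 [-58.   8.  58.] lat [-35.  32.]
20 80 [-62.  -9.  28.] lat [-36.  33.]
28 79 [-58. -15.  26.] lat [-35.  32.]
36 58 [-49. -13.  19.] lat [-33.  33.]
44 67 [-51. -12.  16.] lat [-34.  32.]
52 57 [-48. -17.  12.] lat [-35.  32.]
```

```bash
python3 -m handwheel '0 -0.13 -0.04 0 1;0 -0.13 -0.06 0 1;0 -0.12 -0.07 0 1;0 -0.11 -0.08 0 1;0 -0.1 -0.1 0 1;0 -0.08 -0.1 0 1;0 0 0 0 1' 5; python3 env.py 87 s22 6
```

```text
clock: 27.63
eef_pos: [545.6, -202.1, 32.4]
eef_rot: [-3.141, 0.0, 1.522]
wrist_force: [0.0, -0.6, -3.6]
finger_gap: 62.4
finger_force: 5.0
-44 4 [-45. -44. -43.] lat [-35.  -6.]
-20 3 [-38. -29. -10.] lat [-30.  29.]
-12 64 [-44.  16.  40.] lat [-33.  31.]
-4 54 [-43.  26.  57.] lat [-34.  32.]
4 69 [-44.  15.  62.] lat [-38.  32.]
12 89 [-43.  10.  51.] lat [-37.  32.]
20 59 [-43.   5.  39.] lat [-34.  32.]
28 61 [-43.  13.  38.] lat [-35.  32.]
36 58 [-40.   3.  37.] lat [-34.  32.]
44 61 [-44.   6.  37.] lat [-34.  32.]
52 41 [-37.   2.  40.] lat [-34.  29.]
60 40 [-32.   9.  35.] lat [-33.  27.]
68 52 [-45.  17.  37.] lat [-31.  28.]
76 37 [-45.  14.  35.] lat [-30.  29.]
84 45 [-3. 27. 44.] lat [-30.  30.]
92 43 [-45.  39.  58.] lat [-28.  28.]
100 28 [27. 42. 57.] lat [-24.  28.]
108 24 [-45.  42.  51.] lat [-25.  27.]
116 5 [-38.  46.  47.] lat [-34. -11.]
132 3 [-45. -45. -45.] lat [-27.  11.]
[ 545.6 -201.6   32.5] 27.6833
```

```bash
python3 -m handwheel '0 0 -0.06 0 1;0 0 -0.06 0 1;0 0 -0.05 0 1;0 0 0 0 1;0 0 0 0 1' 4; python3 env.py 87 s23 6 | tail -8;  python3 -m handwheel '0 0 0 0 0;0 0 0 0 0;0 0 0 0 0;0 0 0 0 0;0 0 0 0 0;0 0 0.3 0 0;0 0 0.8 0 0;0 0 1 0 0;0 0 1 0 0;0 0 0 0 0' 4; python3 - <<'E'
from h import *
p,d=snap('scene','s24');snap('top','t24')
J=cloud('scene',d,[547,-178,0],87);s=J[(abs(J[:,1])<36)&(J[:,0]>-80)&(J[:,0]<110)&(J[:,2]<118)]
for lo in range(6,118,8):
    q=s[(s[:,2]>lo)&(s[:,2]<lo+8)]
    if len(q)>4: print(lo+4,len(q),np.percentile(q[:,0],[2,50,98]).round(),np.percentile(q[:,1],[2,98]).round())
E
```

```text
clock: 28.1
eef_pos: [545.8, -201.1, 26.2]
eef_rot: [3.142, -0.0, 1.523]
wrist_force: [-0.0, -0.8, -0.2]
finger_gap: 62.3
finger_force: 4.0
68 45 [-39.  22.  44.] lat [-30.  29.]
76 54 [-36.  29.  53.] lat [-30.  27.]
84 47 [-38.  40.  62.] lat [-29.  30.]
92 40 [-39.  48.  62.] lat [-26.  31.]
100 24 [38. 49. 61.] lat [-27.  28.]
108 12 [51. 54. 56.] lat [-25.  26.]
140 3 [-38. -38. -38.] lat [-14.  25.]
[ 545.8 -201.1   26.2] 28.15
clock: 28.98
eef_pos: [548.4, -202.5, 159.5]
eef_rot: [3.13, 0.004, 1.523]
wrist_force: [0.3, 0.1, 0.2]
finger_gap: 94.4
finger_force: 0.0
10 36 [-36.   0.  26.] [-36.   8.]
18 39 [-38.  -4.  33.] [-35.  22.]
26 41 [-65.   5.  38.] [-33.  28.]
34 54 [-62.  -4.  42.] [-34.  31.]
42 58 [-42. -15.  46.] [-34.  32.]
50 80 [-42.  -1.  52.] [-34.  30.]
58 88 [-40.  -4.  56.] [-33.  32.]
66 112 [-41.  -1.  60.] [-34.  33.]
74 114 [-41.   5.  65.] [-33.  31.]
82 123 [-43.  -2.  70.] [-34.  31.]
90 40 [-35.  59.  77.] [-33.  27.]
98 41 [53. 72. 81.] [-25.  28.]
106 20 [58. 65. 78.] [-25.  25.]
```

```bash
python3 -m handwheel '0 0 0.8 0 0;0 -0.8 0.5 0 0;0 -0.9 0 0 0;0 -0.9 0 0 0;0 -0.9 0 0 0;0 -0.9 0 0 0;0 -0.9 0 0 0;0 0 0 0 0;0 0 0 0 0'; python3 - <<'E'
from h import *
t,_=snap('top','t25');s,_=snap('scene','s25');t=t[:,:,::-1];s=s[:,:,::-1]
f=lambda a,x,y,w,h:cv2.convertScaleAbs(cv2.resize(a[y:y+h,x:x+w],(400,300),interpolation=cv2.INTER_CUBIC),alpha=1.8)
cv2.imwrite('pics/m10.png',np.vstack([np.hstack([f(t,260,160,100,75),f(t,140,180,100,75)]),np.hstack([f(s,170,135,100,75),f(s,140,110,280,210)])]))
g=lambda a:(a[:,:,1].astype(int)-(a[:,:,0].astype(int)+a[:,:,2])/2)
D=g(t)-g(cv2.imread('pics/top0.png'));print((D[185:245,145:215]>6).sum())
E
```

```text
clock: 29.83
eef_pos: [544.8, -414.5, 200.2]
eef_rot: [-3.139, -0.002, 1.521]
wrist_force: [-0.2, 0.1, 0.0]
finger_gap: 93.9
finger_force: 0.0
140
```

View pics/m10.png

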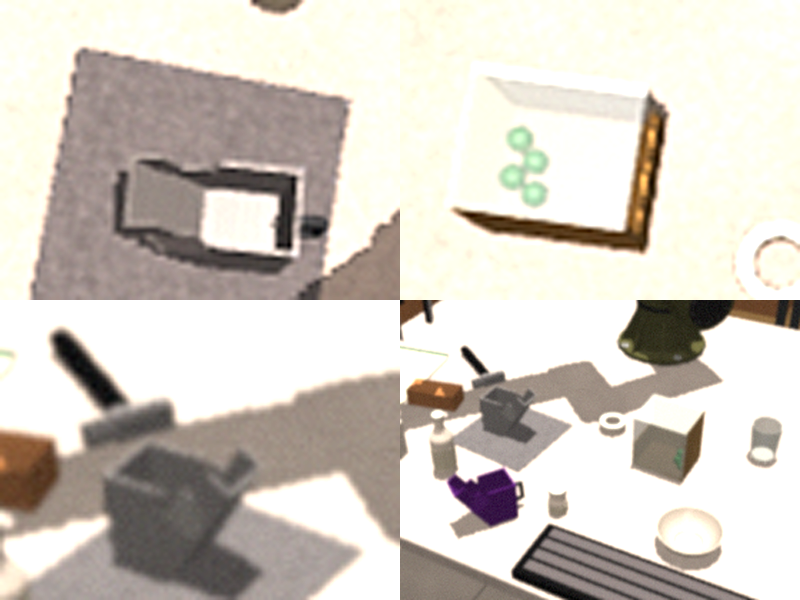

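The picture shows four green marbles in the box (upper right panel, around (520,165)). The empty jug stands upright on the mat (upper left, around (220,210)), and the bystanders have not moved. I'm handing in.

```bash
python3 -c "
from cell import *
print(sign_off())"
```

```text
the job is handed in; nothing more can be done
None
```

I handed the job in at about 30 s: the last picture shows all four marbles in the box, the empty jug upright on its mat with the gripper clear of it, and the bystanders where they were; the sign-off gave no verdict.

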